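# Sweep the offcuts into the bench tray

## Robot

A 6-joint arm with a two-finger parallel gripper is mounted at the origin on the work surface. World frame = base frame: x ahead of the robot, y to its left, z up, the work surface at z = 0. Lengths are in m, angles in rad, forces in N, time in s.
With the tool pointing down it reaches from about 0.3 to 0.775 m from the base axis. Payload 14.6 kg.
Tool frame: the origin (TCP) lies at the very end of the fingers, on their centre line; the grasp point (between the pads) lies 19 mm behind it; z points along the fingers, x is the direction in which the jaws open and shut, and the axes are right-handed (so a half turn about z gives the same grasp; the last joint's range is limited). The gripper opens to 94 mm and grips with 3 to 60 N. Pads are 16 mm wide; open, the fingers measure 119 mm over their backs; the gripper's body (75 mm by 177 mm) begins 78 mm behind the grasp point.
Start: joints at [-1.343, 0.3, 1.521, -0, 1.321, -0.067], TCP at [0.16, -0.526, 0.205] pointing down, gripper open.
Joint ranges: [-3.03, 3.03], [-0.79, 2.21], [0.23, 2.52], [-1.04, 4.18], [0, 3.07], [-2.55, 2.55]. Speed limits (rad/s): [2.22, 2.22, 2.57, 3.14, 3.14, 3.14].

## Interface

Orientations are given as [roll, pitch, yaw] about the fixed x, y, z axes, in that order (R = Rz(yaw) Ry(pitch) Rx(roll)).
In Python, from station import ctrl gives the robot as it stands.
- The arm moves only by the shell command python3 -m inch 'ROWS' [FORCE]. ROWS is JSON, one flat list of numbers, 7 for each row, row after row: the shift along the tool's x, y, z in cm, then the turn, a rotation vector about the tool's x, y, z in rad, then the opening, from 0 (shut) to 1 (fully open). In form: [tx, ty, tz, wx, wy, wz, claw, tx, ty, tz, wx, wy, wz, claw, ...]. A call has 1 to 20 rows; each row shifts and turns the commanded pose from where the row before left it, along the tool's axes as they then stand; what a row does not reach is not made up. A row lasts 1/8 s, in which the tool goes at most 62.5 mm and 10.7 degrees, less where a joint would pass 70% of its speed; a pose out of reach is approached as far as the arm can. A call is refused whole if a number of a shift passes 6.25 or a number of a turn 0.188, either way. A call with a gripper value outside its range is refused whole. The fingers move at their own pace and stop on an object; FORCE is the grip in N (left out, the last holds). Time passes only in rows, so rows that do not move let the fingers close. It gives the time, the measured TCP pose, the force and the opening at its end, in the units of the state.
- ctrl.get_obs(): the state, without advancing time (a new reading comes with each control period).
- ctrl.camera(name): name is "side" or "top"; returns (picture, depth): 400x640x3 uint8, red, green, blue; 400x640 float32, m along the optical axis (not along the pixel's ray), 0 where there is no reading.
- ctrl.camera_params(name): a dict with "vertical_fov" (degrees; the focal length in pixels is half the picture's height over the tangent of half this angle, whatever the lens; pixels are square), "cx", "cy" (the principal point, pixels), "camera_from_world" (4x4, takes a point from world to camera coordinates). Camera axes: x right, y down, z forward; pixel columns grow to the right and rows downward; lengths in m; the calibration is good to about 2 mm. A picture is of the moment at which its call begins. camera_params takes no time and is no camera call.
- ctrl.hand_in(): hands the job in, once; it reports no verdict.
Trained networks look in the newest picture that a camera, given by its name, has taken for a name from the list of things; names that differ only in an ending like _2 or _b are one class to them, and where a whole thing is asked for, a point or a joint stands for the part that bears it (a point fixed in the world has none). Each returns a list of dicts, best first, with "score" (0 to 1); they miss things now and then, are a little off and sometimes report something else, mostly with a low value. They report only what shows in the picture. A call takes as long as a camera call.
- ctrl.spot_in(camera, label): "bbox" ([centre column, centre row, width, height] in pixels, round what is visible of it).
- ctrl.place_of(camera, label): "centre" ([column, row] in pixels: a listed point, or the origin of a listed thing).
The state is a dict: "time_s": time; "qpos": joint angles; "joint_vel": joint speeds; "tau": joint torques, N m; "ee_pos": TCP position; "eef_rot": TCP orientation; "force": force on the tool from outside, world axes, zero at the start; "moment": the same for the moment, N m; "grip_width": finger opening in m.
Only numpy, scipy, OpenCV 4.12 (cv2) and the standard library are available. Lean on these libraries where they do the work, as an engineer would, in place of code of your own. Each camera call takes 0.05 s, during which the arm holds its last target. There are 200 camera calls.

## Task

Clear the bench for the next glue-up: with your fingers, sweep the three dark wood offcuts across the bench and into the blue sweep tray, until all three lie completely inside it, past its sloping lip. Only push them along gently: do not pinch, lift or jam them. Leave the clamp with its glued block, the mallet, calipers, pink top, center punch, glue bottle and lacquer tin undisturbed where they are.

Things in the scene. Friction and masses are not known exactly. Their poses are not given: they have to be found in the camera images.
- tray: blue steel sweep tray, screwed down (cannot move), 200 mm wide (y) x 150 mm deep (x); origin at bench level in its middle. Open mouth at x = -75 mm, 194 mm wide inside; the other three sides have walls 3 mm thick, 35 mm high. From the mouth a sloping lip rises over 30 mm to the floor, 3 mm above the bench. A flat 25 mm screw flange lies behind the back wall (+x).
- offcut_square: dark brown wood offcut, a square slice 34 x 34 mm (x, y) and 16 mm thick (z), about 20 g, lying flat and loose; origin in its middle (8 mm above the bench).
- offcut_round: dark brown wood offcut, a round slice of 32 mm diameter, 18 mm thick (z), about 16 g, lying flat and loose; origin in its middle (9 mm above the bench).
- offcut_bar: dark brown wood offcut, a short bar 46 x 24 mm (x, y) and 18 mm thick (z), about 22 g, lying flat and loose; origin in its middle (9 mm above the bench).
- clamp: steel bar clamp, its bar lying on the bench along x, squeezing a block of two glued pale maple halves that rests on the bar; 1.3 kg, loose. Block 60 x 90 mm (x, y), its top 70 mm above the bench; origin on the bench under its middle. Clamp from x = -61 mm (fixed jaw) to +205 mm (end of the wooden handle), at most 56 mm wide and 58 mm high.
- mallet: cherry wood mallet lying on the bench, loose. Head 75 x 120 x 70 mm (x, y, z), origin under its middle; handle 30 mm wide along +x to 243 mm.
- calipers: chromed sliding calipers lying flat, loose, 8 mm thick. Origin on the bench under the beam; beam from x = -50 to +180 mm, jaws out to y = -63 mm and +31 mm.
- top: pink lacquered wooden spinning top, 56 mm diameter and 73 mm tall, standing loose on its flat crown (36 mm across), steel point up; origin under its middle.
- punch: stubby steel center punch lying along x, 80 mm long, 12 mm thick, loose; origin on the bench under it, its ends at x = -43 mm and +37 mm.
- glue: yellow glue bottle with an orange cap, 60 mm diameter, 170 mm tall, standing loose; origin under its middle.
- lacquer: pink lacquer tin, 84 mm diameter, 95 mm tall, standing loose; origin under its middle.

How it is judged:
By the outcome, as a careful person would: the job done as asked, in the order asked, and still so for the second after the job is handed in, with the robot touching nothing.
It also fails if it takes over 72 s, if anything falls off the work surface, if the arm or the gripper's body presses on something with over 40 N, if the wrist force passes 120 N, or if a joint passes its speed limit or range.

## Working session

There is one attempt and no reset: what is moved stays moved. The work goes in short steps, Python scripts to look and compute and a shell command to move; the robot and the scene stay as the last step left them, time stands still between calls to the robot, and variables do not carry over. Pictures are saved under pics/ and viewed, about 8 in all and at most 12, crops included, and the job is handed in when it is done.

```bash
mkdir -p pics
cat > h.py <<'E'
from station import ctrl
import numpy as np, cv2
def cam(n):
    im,d=ctrl.camera(n); return im,d
def world(n,u,v,d=None,z=None):
    p=ctrl.camera_params(n); f=200/np.tan(np.radians(p["vertical_fov"]/2))
    T=np.linalg.inv(p["camera_from_world"]); r=np.array([(u-p["cx"])/f,(v-p["cy"])/f,1.])
    if d is not None: return (T@np.r_[r*d,1])[:3]
    r=T[:3,:3]@r; o=T[:3,3]; return o+r*(z-o[2])/r[2]
E
python3 - <<'E'
from h import *
for n in("top","side"):
    im,d=cam(n); cv2.imwrite(f"pics/{n}0.png",im[:,:,::-1]); np.save(f"{n}0.npy",d)
    p=ctrl.camera_params(n); print(n,p["vertical_fov"],np.linalg.inv(p["camera_from_world"]).round(3).tolist())
for l in "tray offcut_square offcut_round offcut_bar clamp mallet calipers top punch glue lacquer".split():
    r=ctrl.place_of("top",l)[:2]
    for q in r:
        u,v=q["centre"]; print(l,round(q["score"],2),np.round([u,v]),world("top",u,v,z=0.009 if 'off' in l else 0).round(3))
print(ctrl.get_obs())
E
```

```text
top 49.19744823854248 [[-0.003, -0.999, 0.05, 0.434], [-1.0, 0.003, 0.003, 0.016], [-0.003, -0.05, -0.999, 1.4], [0.0, 0.0, 0.0, 1.0]]
side 43.530385672199955 [[-0.77, -0.466, 0.435, -0.073], [-0.638, 0.563, -0.526, 0.688], [0.0, -0.682, -0.731, 1.004], [0.0, 0.0, 0.0, 1.0]]
tray 0.75 [378. 154.] [ 0.679 -0.172  0.   ]
tray 0.65 [359. 213.] [ 0.487 -0.11   0.   ]
offcut_square 0.53 [362. 212.] [ 0.49  -0.117  0.009]
offcut_round 0.38 [279. 213.] [0.488 0.147 0.009]
offcut_bar 0.46 [324. 207.] [0.508 0.001 0.009]
clamp 0.95 [285. 156.] [0.672 0.128 0.   ]
mallet 0.83 [195. 254.] [0.358 0.414 0.   ]
calipers 0.88 [453. 264.] [ 0.323 -0.409  0.   ]
top 0.61 [296. 248.] [0.378 0.092 0.   ]
punch 0.48 [347. 249.] [ 0.372 -0.072  0.   ]
glue 0.6 [448. 156.] [ 0.672 -0.399  0.   ]
lacquer 0.71 [186. 156.] [0.675 0.449 0.   ]
{'time_s': 0.65, 'qpos': array([-1.34261285e+00,  2.99860153e-01,  1.52097036e+00, -5.99035653e-06,
        1.32069723e+00, -6.65762871e-02]), 'joint_vel': array([-4.85820979e-04, -9.90604971e-04, -1.63903745e-03,  1.50879044e-03,
       -6.07999662e-04, -1.09947412e-05]), 'tau': array([ 1.10041030e-03, -5.31534362e+01, -3.52860653e+01,  7.08505441e-02,
        2.13878351e-02, -1.25125391e-05]), 'ee_pos': array([ 0.15978955, -0.52628093,  0.20548   ]), 'eef_rot': array([ 3.14158254e+00, -6.43711043e-05, -1.27603508e+00]), 'force': array([-0.44989935,  0.35913928,  0.04460296]), 'moment': array([-0.01719098,  0.01836214, -0.00858876]), 'grip_width': 0.09411225148992508}
```

Run:
```python
import cv2
im=cv2.imread("pics/top0.png")[110:300,150:480]; cv2.imwrite("pics/c.png",cv2.resize(im,None,fx=2.4,fy=2.4,interpolation=cv2.INTER_CUBIC))
```

```text
(no output)
```

View pics/c.png

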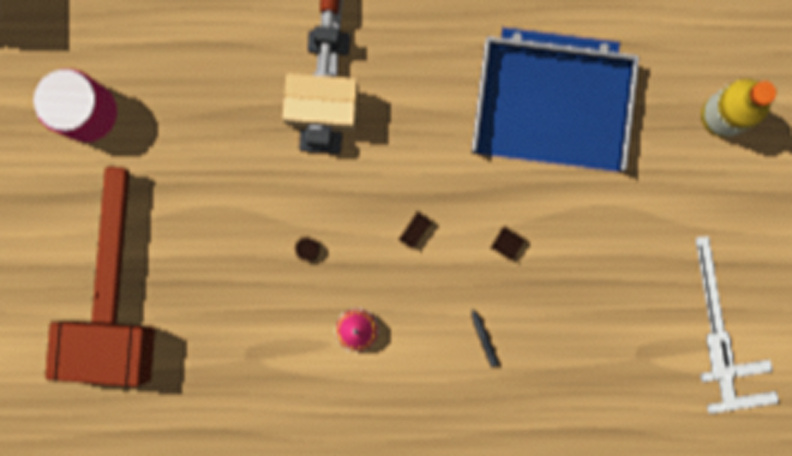

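View pics/side0.png

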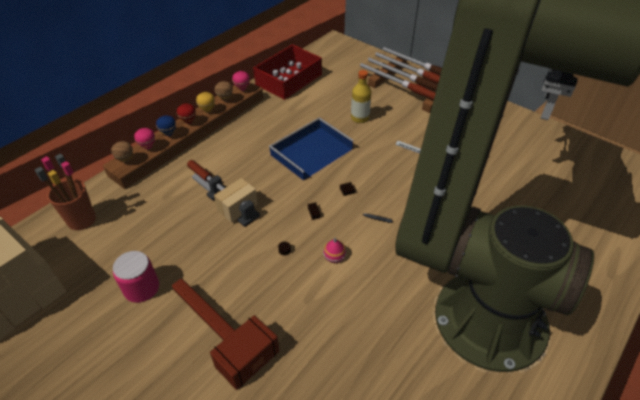

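The overhead crop (2.4×, offset 150,110) shows the round at (310,249), the bar at (418,231), the square at (510,244). The tray mouth runs from (473,153) to (626,170), tilted slightly. Next I'll segment for exact positions.

Run:
```python
from h import *
im=cv2.imread("pics/top0.png"); d=np.load("top0.npy")
p=ctrl.camera_params("top"); print(p["cx"],p["cy"],[k for k in p])
for u,v in[(320,230),(400,230),(330,180)]: print(world("top",u,v,d[v,u]).round(3))
hsv=cv2.cvtColor(im,cv2.COLOR_BGR2HSV)
roi=np.zeros(im.shape[:2],bool); roi[190:225,260:385]=1
m=((hsv[:,:,2]<75)&roi).astype(np.uint8)
n,l,s,c=cv2.connectedComponentsWithStats(m)
for i in range(1,n):
    if s[i,4]<15: continue
    pts=np.argwhere(l==i)[:,::-1]
    W=np.array([world("top",u,v,z=.017)[:2] for u,v in pts])
    r=cv2.minAreaRect((W*1000).astype(np.float32))
    print(s[i],W.mean(0).round(4),np.round(r[0]),np.round(r[1]),r[2], "zmax",max(world("top",u,v,d[v,u])[2] for u,v in pts).round(3))
# tray via depth/blue
b=((hsv[:,:,0]>95)&(hsv[:,:,0]<130)&(hsv[:,:,1]>120)).astype(np.uint8); b[:115]=0;b[190:]=0;b[:,:335]=0;b[:,425:]=0
pts=np.argwhere(b)[:,::-1]; print(len(pts))
r=cv2.minAreaRect(pts.astype(np.float32)); print(r)
h=cv2.convexHull(pts.astype(np.int32)); print(cv2.approxPolyDP(h,2,True)[:,0].tolist())
# crop, scaled
cv2.imwrite("pics/c2.png",cv2.resize(im[115:230,260:430],None,fx=4.6,fy=4.6,interpolation=cv2.INTER_NEAREST))
```

```text
318.5509795560075 207.9729902954199 ['vertical_fov', 'cx', 'cy', 'camera_from_world']
[0.434 0.015 0.001]
[ 0.433 -0.24   0.003]
[ 0.594 -0.017  0.006]
[317 199  14  14 100] [0.5102 0.0047] [510.   5.] [24. 42.] 52.96228790283203 zmax 1.4
[356 205  13  13 104] [ 0.4923 -0.1178] [ 492. -118.] [35. 30.] 56.036659240722656 zmax 0.024
[274 210  10   9  74] [0.4853 0.1465] [485. 147.] [29. 25.] 89.8243637084961 zmax 0.026
2826
((381.3307800292969, 150.85385131835938), (59.41263198852539, 52.21862030029297), 7.125016689300537)
[[407, 128], [412, 136], [407, 180], [349, 172], [354, 131], [360, 122]]
```

View pics/c2.png

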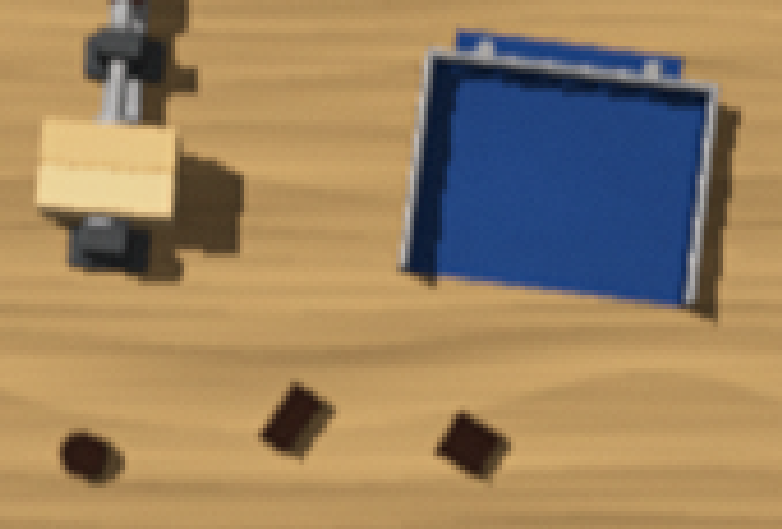

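```bash
cat >> h.py <<'E'
from scipy.spatial.transform import Rotation as Ro
def go(x,y,z,yaw=None):
    "shift in cm in tool axes (after turning wz) from measured pose"
    o=ctrl.get_obs(); R=Ro.from_euler("xyz",o["eef_rot"]); 
    wz=0 if yaw is None else -((yaw-o["eef_rot"][2]+np.pi)%(2*np.pi)-np.pi)
    R2=R*Ro.from_rotvec([0,0,wz])
    print("wz",round(wz,3),"shift cm",(R2.inv().apply(np.array([x,y,z])-o["ee_pos"])*100).round(2),"from",o["ee_pos"].round(4),"t",round(o["time_s"],2))
E
python3 - <<'E'
from h import *
P={k:world("top",a/4.6+260,b/4.6+115,z=.035)[:2] for k,a,b in[("ml",404,268),("mr",691,304),("bl",431,52),("br",714,90)]}
for k in P: print(k,P[k].round(4))
yv=(P["ml"]-P["mr"]+P["bl"]-P["br"]); xv=P["bl"]+P["br"]-P["ml"]-P["mr"]
print(np.linalg.norm(yv)/2,np.linalg.norm(xv)/2)
yaw=(np.arctan2(-yv[0],yv[1])+np.arctan2(xv[1],xv[0]))/2; C=sum(P.values())/4
print("tray",C,yaw)
np.save("tray.npy",[*C,yaw]); R=np.array([[np.cos(yaw),-np.sin(yaw)],[np.sin(yaw),np.cos(yaw)]])
for n,q in dict(sq=(.4923,-.1178),bar=(.510,.005),rnd=(.486,.147)).items(): print(n,(R.T@(np.array(q)-C)).round(4))
E
```

```text
ml [ 0.6113 -0.0728]
mr [ 0.5859 -0.2683]
bl [ 0.7603 -0.0922]
br [ 0.7332 -0.286 ]
0.19638876121996615 0.14930510733156327
tray [ 0.67267732 -0.17981439] -0.12931992259722733
sq [-0.1869  0.0382]
bar [-0.1852  0.1623]
rnd [-0.2273  0.3   ]
```

```bash
python3 -m inch '[0,0,0,0,0,-0.175,0.16, 0,0,0,0,0,-0.175,0.16, 0,0,0,0,0,-0.175,0.16, 0,0,0,0,0,-0.175,0.16, 0,0,0,0,0,-0.175,0.16, 0,0,0,0,0,-0.175,0.16, 0,0,0,0,0,-0.175,0.16, 0,0,0,0,0,-0.175,0.16, 0,0,0,0,0,-0.175,0.16, 0,0,0,0,0,-0.175,0.16, 0,0,0,0,0,-0.175,0.16, 0,0,0,0,0,-0.175,0.16, 0,0,0,0,0,-0.175,0.16]' 20; python3 -c "
from h import *
go(.453,-.092,.1,.999)"
```

```text
time_s: 2.28
ee_pos: [0.1598, -0.5263, 0.2055]
eef_rot: [3.142, -0.0, 1.005]
force: [-0.5, 0.1, 0.4]
grip_width: 0.0149
wz 0.006 shift cm [52.39  1.16 10.55] from [ 0.1598 -0.5263  0.2055] t 2.27
```

```bash
python3 -m inch '[3,0,0,0,0,0,0.16, 4,0,0,0,0,0,0.16, 4,0,0,0,0,0,0.16, 4,0,0,0,0,0,0.16, 4,0,0,0,0,0,0.16, 4,0,0,0,0,0,0.16, 4,0,0,0,0,0,0.16, 4,0,0,0,0,0,0.16, 4,0,0,0,0,0,0.16, 4,0,0,0,0,0,0.16, 4,0,0,0,0,0,0.16, 4,0,0,0,0,0,0.16, 3.4,0.2,2,0,0,0,0.16, 2,1,4,0,0,0,0.16, 0,0,4,0,0,0,0.16, 0,0,0,0,0,0,0.16]'; python3 -c "
from h import *
go(.453,-.092,.007,.999)"
```

```text
time_s: 4.28
ee_pos: [0.4522, -0.0916, 0.1036]
eef_rot: [-3.137, 0.001, 0.999]
force: [0.4, -0.2, 0.9]
grip_width: 0.015
wz 0.0 shift cm [0.03 0.13 9.66] from [ 0.4522 -0.0916  0.1036] t 4.28
```

```bash
python3 -m inch '[0,0,3,0,0,0,0.16, 0,0,3,0,0,0,0.16, 0,0,2.4,0,0,0,0.16, 0,0,1.2,0,0,0,0.16, 0,0.6,0,0,0,0,0.16, 0,0.8,0,0,0,0,0.16, 0,0.8,0,0,0,0,0.16, 0,0.8,0,0,0,0,0.16, 0,0.8,0,0,0,0,0.16, 0,0.8,0,0,0,0,0.16, 0,0.8,0,0,0,0,0.16, 0,0.8,0,0,0,0,0.16, 0,0.8,0,0,0,0,0.16, 0,0.8,0,0,0,0,0.16, 0,0.8,0,0,0,0,0.16, 0,0.8,0,0,0,0,0.16, 0,0.8,0,0,0,0,0.16, 0,0,0,0,0,0,0.16]'
python3 - <<'E'
from h import *
im,d=cam("side"); cv2.imwrite("pics/s1.png",cv2.resize(im[100:300,200:460,::-1],None,fx=3,fy=3,interpolation=cv2.INTER_CUBIC))
E
```

```text
time_s: 6.52
ee_pos: [0.5396, -0.1476, 0.0094]
eef_rot: [3.141, -0.0, 0.999]
force: [-0.1, 0.7, 0.9]
grip_width: 0.0153
```

View pics/s1.png

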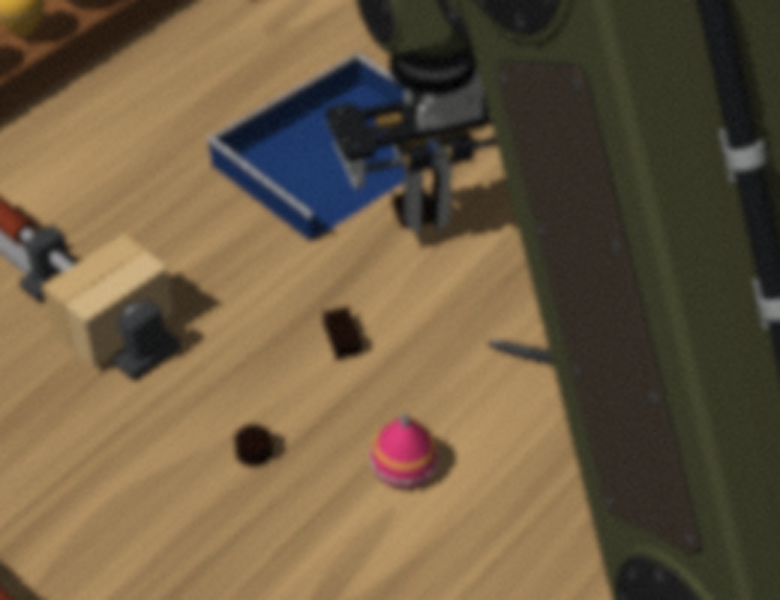

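The square (crop ~(410,210)) sits ahead of the fingers near the mouth; nothing else has moved. Continuing the push.

```bash
python3 -m inch '[0,0.8,0,0,0,0,0.16, 0,0.8,0,0,0,0,0.16, 0,0.8,0,0,0,0,0.16, 0,0.8,0,0,0,0,0.16, 0,0.8,0,0,0,0,0.16, 0,0.8,0,0,0,0,0.16, 0,0.8,0,0,0,0,0.16, 0,0.8,0,0,0,0,0.16, 0,0.8,0,0,0,0,0.16, 0,0.8,0,0,0,0,0.16, 0,0.8,0,0,0,0,0.16, 0,0.8,0,0,0,0,0.16, 0,0.8,0,0,0,0,0.16, 0,0.8,0,0,0,0,0.16, 0,0.8,0,0,0,0,0.16, 0,0.8,0,0,0,0,0.16, 0,0.8,0,0,0,0,0.16, 0,0.6,0,0,0,0,0.16, 0,0,0,0,0,0,0.16]'
python3 -m inch '[0,-1,0,0,0,0,0.16, 0,-2,0,0,0,0,0.16, 0,-1,-3,0,0,0,0.16, 0,0,-5,0,0,0,0.16, 0,0,-4,0,0,0,0.16]'
python3 - <<'E'
from h import *
im,d=cam("side"); cv2.imwrite("pics/s2.png",cv2.resize(im[100:300,200:460,::-1],None,fx=3,fy=3,interpolation=cv2.INTER_CUBIC))
# bar leg 1: push along tray -y
t=np.load("tray.npy"); yaw=t[2]; R=np.array([[np.cos(yaw),-np.sin(yaw)],[np.sin(yaw),np.cos(yaw)]])
s=t[:2]+R@[-.185,.162+.05]; print(s); go(*s,.12,yaw)
E
```

```text
time_s: 8.95
ee_pos: [0.6588, -0.2243, 0.0093]
eef_rot: [3.141, 0.0, 0.999]
force: [0.4, -0.1, 0.8]
grip_width: 0.0152
time_s: 9.57
ee_pos: [0.6245, -0.202, 0.1316]
eef_rot: [3.141, -0.0, 0.999]
force: [0.2, 0.2, -0.1]
grip_width: 0.0149
[0.51656158 0.05427293]
wz 1.129 shift cm [-14.2  -24.07   1.58] from [ 0.6263 -0.2027  0.1373] t 9.62
```

View pics/s2.png

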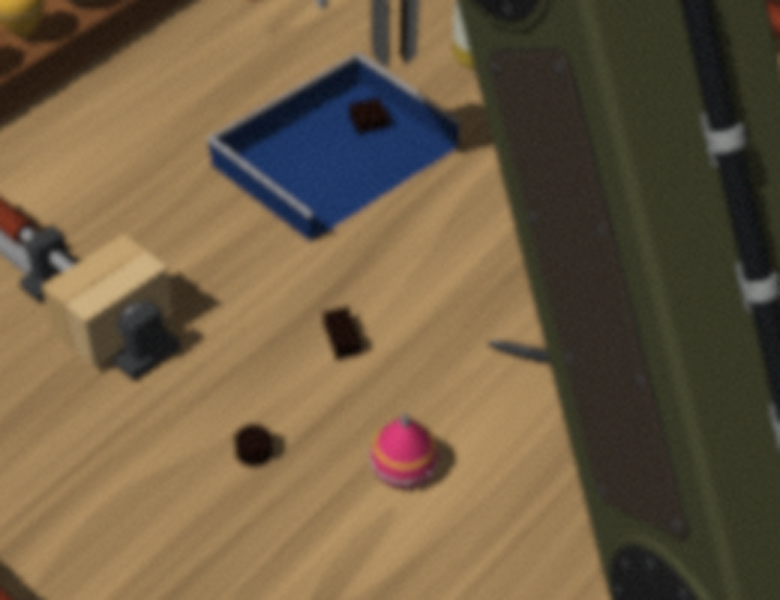

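The square is well inside the tray (368,115), past the lip. Next is the bar.

```bash
python3 -m inch '[0,0,0,0,0,0.16,0.16, 0,0,0,0,0,0.16,0.16, 0,0,0,0,0,0.16,0.16, 0,0,0,0,0,0.16,0.16, 0,0,0,0,0,0.16,0.16, 0,0,0,0,0,0.16,0.16, 0,0,0,0,0,0.169,0.16, -1.4,-2.4,0,0,0,0,0.16, -1.8,-3,0,0,0,0,0.16, -2.2,-3.73,0,0,0,0,0.16, -2.2,-3.73,0,0,0,0,0.16, -2.2,-3.73,0,0,0,0,0.16, -2.2,-3.73,0,0,0,0,0.16, -1.4,-2.4,1,0,0,0,0.16, -0.8,-1.35,2,0,0,0,0.16, 0,0,2,0,0,0,0.16, 0,0,0,0,0,0,0.16]'; python3 -c "
from h import *
go(.5166,.0543,.007,-.1293)"
```

```text
time_s: 11.75
ee_pos: [0.514, 0.0548, 0.0784]
eef_rot: [3.141, 0.002, -0.13]
force: [0.8, 0.2, 0.1]
grip_width: 0.0151
wz -0.0 shift cm [0.28 0.01 7.14] from [0.514  0.0548 0.0784] t 11.75
```

```bash
python3 -m inch '[0.28,0,2.5,0,0,0,0.16, 0,0,2.5,0,0,0,0.16, 0,0,2,0,0,0,0.16, 0,0.4,0,0,0,0,0.16, 0,0.8,0,0,0,0,0.16, 0,0.8,0,0,0,0,0.16, 0,0.8,0,0,0,0,0.16, 0,0.8,0,0,0,0,0.16, 0,0.8,0,0,0,0,0.16, 0,0.8,0,0,0,0,0.16, 0,0.8,0,0,0,0,0.16, 0,0.8,0,0,0,0,0.16, 0,0.8,0,0,0,0,0.16, 0,0.8,0,0,0,0,0.16, 0,0.8,0,0,0,0,0.16, 0,0.8,0,0,0,0,0.16, 0,0.8,0,0,0,0,0.16, 0,0.8,0,0,0,0,0.16, 0,0.8,0,0,0,0,0.16, 0,0.8,0,0,0,0,0.16]'
python3 -m inch '[0,0.8,0,0,0,0,0.16, 0,0.8,0,0,0,0,0.16, 0,0.8,0,0,0,0,0.16, 0,0.8,0,0,0,0,0.16, 0,0.8,0,0,0,0,0.16, 0,0.8,0,0,0,0,0.16, 0,0.8,0,0,0,0,0.16, 0,0.4,0,0,0,0,0.16, 0,0,0,0,0,0,0.16, 0,-1,0,0,0,0,0.16, 0,-2,0,0,0,0,0.16, 0,-3,-3,0,0,0,0.16, 0,-5,-4,0,0,0,0.16, 0,-5,-2,0,0,0,0.16, 0,0,0,0,0,0,0.16]'
python3 - <<'E'
from h import *
im,d=cam("top"); print(ctrl.spot_in("top","offcut_bar")[:2]); cv2.imwrite("pics/t1.png",cv2.resize(im[115:260,260:430,::-1],None,fx=4,fy=4,interpolation=cv2.INTER_CUBIC))
E
```

```text
time_s: 14.25
ee_pos: [0.501, -0.0772, 0.0094]
eef_rot: [3.142, 0.0, -0.13]
force: [0.1, 0.4, -0.1]
grip_width: 0.0154
time_s: 16.12
ee_pos: [0.5146, 0.0246, 0.1001]
eef_rot: [-3.141, -0.003, -0.126]
force: [0.5, -0.6, -0.5]
grip_width: 0.015
[{'bbox': [400.0, 150.6, 15.3, 12.7], 'score': 0.66}, {'bbox': [374.2, 209.4, 9.2, 13.8], 'score': 0.44}]
```

View pics/t1.png

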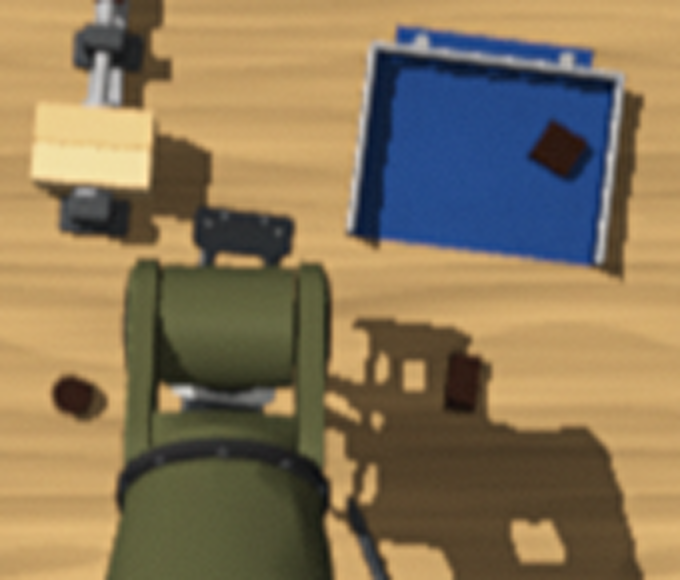

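The bar is at crop (462,382), aligned with the tray axis in front of the mouth; the square is at (560,150), inside. Second leg for the bar.

```bash
cat >> h.py <<'E'
t=np.load("tray.npy"); ty=t[2]; R2=np.array([[np.cos(ty),-np.sin(ty)],[np.sin(ty),np.cos(ty)]])
loc=lambda w:R2.T@(np.array(w)[:2]-t[:2])
wld=lambda l:t[:2]+R2@l
E
python3 - <<'E'
from h import *
w=world("top",375.3,210.5,z=.017); l=loc(w); print(w.round(4),l.round(4))
s=wld(l-[.05,0]); print(s); go(*s,.1,ty+np.pi/2)
E
```

```text
[ 0.4947 -0.1602  0.017 ] [-0.179  -0.0035]
[ 0.44515269 -0.15374908]
wz -1.57 shift cm [-18.3   -4.52  -0.17] from [0.5136 0.0219 0.0982] t 16.23
```

```bash
python3 -m inch '[0,0,0,0,0,-0.17,0.16, 0,0,0,0,0,-0.175,0.16, 0,0,0,0,0,-0.175,0.16, 0,0,0,0,0,-0.175,0.16, 0,0,0,0,0,-0.175,0.16, 0,0,0,0,0,-0.175,0.16, 0,0,0,0,0,-0.175,0.16, 0,0,0,0,0,-0.175,0.16, 0,0,0,0,0,-0.175,0.16, -2,-0.5,0,0,0,0,0.16, -4,-1,0,0,0,0,0.16, -4,-1,0,0,0,0,0.16, -4,-1,0,0,0,0,0.16, -3,-0.7,0,0,0,0,0.16, -1.3,-0.32,0,0,0,0,0.16, 0,0,0,0,0,0,0.16, 0,0,0,0,0,0,0.16]'; python3 -c "
from h import *
go(.4452,-.1537,.008,ty+np.pi/2)"
```

```text
time_s: 18.35
ee_pos: [0.4454, -0.1536, 0.0983]
eef_rot: [-3.141, -0.0, 1.44]
force: [-0.2, 0.4, -0.1]
grip_width: 0.0147
wz -0.001 shift cm [-0.01 -0.01  9.03] from [ 0.4454 -0.1536  0.0983] t 18.35
```

```bash
python3 -m inch '[0,0,3,0,0,0,0.16, 0,0,3,0,0,0,0.16, 0,0,2,0,0,0,0.16, 0,0,1,0,0,0,0.16, 0,0.8,0,0,0,0,0.16, 0,0.8,0,0,0,0,0.16, 0,0.8,0,0,0,0,0.16, 0,0.8,0,0,0,0,0.16, 0,0.8,0,0,0,0,0.16, 0,0.8,0,0,0,0,0.16, 0,0.8,0,0,0,0,0.16, 0,0.8,0,0,0,0,0.16, 0,0.8,0,0,0,0,0.16, 0,0.8,0,0,0,0,0.16, 0,0.8,0,0,0,0,0.16, 0,0.8,0,0,0,0,0.16, 0,0.8,0,0,0,0,0.16, 0,0.8,0,0,0,0,0.16]'
python3 -m inch '[0,0.8,0,0,0,0,0.16, 0,0.8,0,0,0,0,0.16, 0,0.8,0,0,0,0,0.16, 0,0.8,0,0,0,0,0.16, 0,0.8,0,0,0,0,0.16, 0,0.8,0,0,0,0,0.16, 0,0.8,0,0,0,0,0.16, 0,0.8,0,0,0,0,0.16, 0,0.8,0,0,0,0,0.16, 0,0.8,0,0,0,0,0.16, 0,0.8,0,0,0,0,0.16, 0,0.8,0,0,0,0,0.16, 0,0,0,0,0,0,0.16, 0,-1,0,0,0,0,0.16, 0,-2,0,0,0,0,0.16, 0,-1,-3,0,0,0,0.16, 0,0,-5,0,0,0,0.16, 0,0,-3,0,0,0,0.16, 0,0,0,0,0,0,0.16]'
python3 - <<'E'
from h import *
im,d=cam("side"); cv2.imwrite("pics/s3.png",cv2.resize(im[100:300,200:460,::-1],None,fx=3,fy=3,interpolation=cv2.INTER_CUBIC))
# round leg 1 : from measured to local (-150,55)
r=np.array([-.2273,.300]); g=np.array([-.150,.058]); u=(g-r)/np.linalg.norm(g-r); a=np.arctan2(u[1],u[0])+ty
s=wld(r-u*.040); print(s,a+np.pi/2,np.linalg.norm(g-r)); go(*s,.12,a+np.pi/2)
E
```

```text
time_s: 20.6
ee_pos: [0.5568, -0.1689, 0.0085]
eef_rot: [3.142, -0.0, 1.44]
force: [-0.7, -0.1, 0.4]
grip_width: 0.0154
time_s: 22.98
ee_pos: [0.6121, -0.1764, 0.1211]
eef_rot: [3.137, 0.001, 1.44]
force: [-0.7, 0.1, -0.1]
grip_width: 0.0149
[0.47880765 0.18634788] 0.17985815845794484 0.2540458423198459
wz 1.26 shift cm [ -6.56 -38.04  -0.13] from [ 0.6113 -0.1762  0.1189] t 23.02
```

View pics/s3.png

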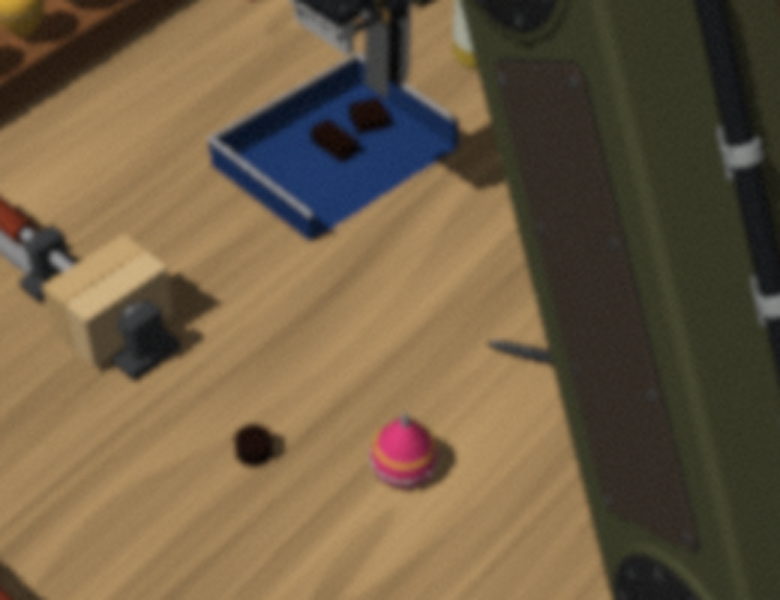

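The bar (335,140) and the square (370,115) are both inside the tray, and the other things are unmoved. Last is the round.

```bash
python3 -m inch '[0,0,0,0,0,0.18,0.16, 0,0,0,0,0,0.18,0.16, 0,0,0,0,0,0.18,0.16, 0,0,0,0,0,0.18,0.16, 0,0,0,0,0,0.18,0.16, 0,0,0,0,0,0.18,0.16, 0,0,0,0,0,0.18,0.16, -0.3,-2,0,0,0,0,0.16, -0.7,-4,0,0,0,0,0.16, -0.7,-4,0,0,0,0,0.16, -0.7,-4,0,0,0,0,0.16, -0.7,-4,0,0,0,0,0.16, -0.7,-4,0,0,0,0,0.16, -0.7,-4,0,0,0,0,0.16, -0.7,-4,0,0,0,0,0.16, -0.7,-4,0,0,0,0,0.16, -0.5,-3,0,0,0,0,0.16, -0.16,-1.04,0,0,0,0,0.16, 0,0,0,0,0,0,0.16, 0,0,0,0,0,0,0.16]'; python3 -c "
from h import *
go(.4788,.1863,.008,.1799)"
```

```text
time_s: 25.52
ee_pos: [0.4793, 0.1854, 0.1181]
eef_rot: [3.141, 0.001, 0.179]
force: [0.1, 0.2, -0.5]
grip_width: 0.0152
wz -0.001 shift cm [-0.02 -0.1  11.01] from [0.4793 0.1854 0.1181] t 25.52
```

```bash
python3 -m inch '[0,0,3,0,0,0,0.16, 0,0,3,0,0,0,0.16, 0,0,3,0,0,0,0.16, 0,0,2,0,0,0,0.16, 0,0.4,0,0,0,0,0.16, 0,0.8,0,0,0,0,0.16, 0,0.8,0,0,0,0,0.16, 0,0.8,0,0,0,0,0.16, 0,0.8,0,0,0,0,0.16, 0,0.8,0,0,0,0,0.16, 0,0.8,0,0,0,0,0.16, 0,0.8,0,0,0,0,0.16, 0,0.8,0,0,0,0,0.16, 0,0.8,0,0,0,0,0.16, 0,0.8,0,0,0,0,0.16, 0,0.8,0,0,0,0,0.16, 0,0.8,0,0,0,0,0.16]'
python3 -m inch '[0,0.8,0,0,0,0,0.16, 0,0.8,0,0,0,0,0.16, 0,0.8,0,0,0,0,0.16, 0,0.8,0,0,0,0,0.16, 0,0.8,0,0,0,0,0.16, 0,0.8,0,0,0,0,0.16, 0,0.8,0,0,0,0,0.16, 0,0.8,0,0,0,0,0.16, 0,0.8,0,0,0,0,0.16, 0,0.8,0,0,0,0,0.16, 0,0.8,0,0,0,0,0.16, 0,0.8,0,0,0,0,0.16, 0,0.8,0,0,0,0,0.16, 0,0.8,0,0,0,0,0.16, 0,0.8,0,0,0,0,0.16, 0,0.8,0,0,0,0,0.16, 0,0.8,0,0,0,0,0.16, 0,0.8,0,0,0,0,0.16, 0,0.8,0,0,0,0,0.16, 0,0.8,0,0,0,0,0.16]'
python3 -m inch '[0,0.8,0,0,0,0,0.16, 0,0.6,0,0,0,0,0.16, 0,0,0,0,0,0,0.16, 0,-1,0,0,0,0,0.16, 0,-2,0,0,0,0,0.16, 0,-3,-3,0,0,0,0.16, 0,-5,-5,0,0,0,0.16, 0,-5,-2,0,0,0,0.16, 0,0,0,0,0,0,0.16]'
python3 - <<'E'
from h import *
im,d=cam("top"); print(ctrl.spot_in("top","offcut_round")[:2]); cv2.imwrite("pics/t2.png",cv2.resize(im[115:260,260:430,::-1],None,fx=4,fy=4,interpolation=cv2.INTER_CUBIC))
E
```

```text
time_s: 27.65
ee_pos: [0.4971, 0.0874, 0.0085]
eef_rot: [3.142, 0.0, 0.18]
force: [0.6, 0.2, 0.9]
grip_width: 0.015
time_s: 30.15
ee_pos: [0.5257, -0.07, 0.0085]
eef_rot: [-3.142, 0.0, 0.18]
force: [0.2, -0.2, 0.3]
grip_width: 0.0151
time_s: 31.28
ee_pos: [0.5002, 0.0721, 0.1043]
eef_rot: [3.142, -0.003, 0.185]
force: [0.1, -1.1, 0.2]
grip_width: 0.0153
[{'bbox': [358.5, 198.5, 7.3, 8.6], 'score': 0.52}]
```

View pics/t2.png

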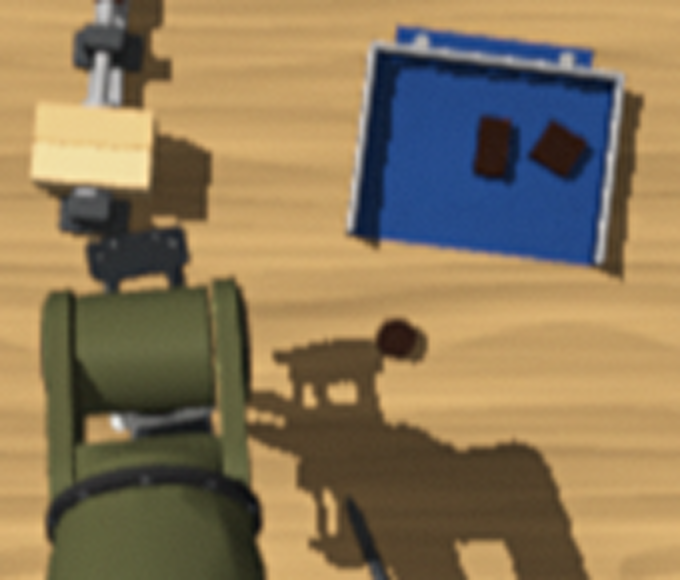

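The round is at crop (400,340), in front of the mouth's left part; the bar at (494,147) and the square at (560,150) are inside.

Run:
```python
from h import *
w=world("top",359.4,199.6,z=.018); l=loc(w); print(w.round(4),l.round(4))
s=wld(l-[.045,0]); print(s); go(*s,.1,ty+np.pi/2)
```

```text
[ 0.5294 -0.11    0.018 ] [-0.1511  0.0507]
[ 0.48480472 -0.10421243]
wz -1.26 shift cm [-17.41   0.73   0.25] from [0.5001 0.0694 0.1025] t 31.38
```

```bash
python3 -m inch '[0,0,0,0,0,-0.18,0.16, 0,0,0,0,0,-0.18,0.16, 0,0,0,0,0,-0.18,0.16, 0,0,0,0,0,-0.18,0.16, 0,0,0,0,0,-0.18,0.16, 0,0,0,0,0,-0.18,0.16, 0,0,0,0,0,-0.18,0.16, -2,0.1,0,0,0,0,0.16, -4,0.2,0,0,0,0,0.16, -4,0.2,0,0,0,0,0.16, -4,0.2,0,0,0,0,0.16, -2.4,0,0,0,0,0,0.16, -1,0,0,0,0,0,0.16, 0,0,0,0,0,0,0.16, 0,0,0,0,0,0,0.16]'; python3 -c "
from h import *
go(.4848,-.1042,.008,ty+np.pi/2)"
```

```text
time_s: 33.25
ee_pos: [0.4848, -0.1043, 0.1025]
eef_rot: [-3.141, -0.0, 1.44]
force: [0.2, 0.1, 0.4]
grip_width: 0.0148
wz -0.001 shift cm [0.01 0.   9.45] from [ 0.4848 -0.1043  0.1025] t 33.25
```

```bash
python3 -m inch '[0,0,3,0,0,0,0.16, 0,0,3,0,0,0,0.16, 0,0,2.4,0,0,0,0.16, 0,0,1,0,0,0,0.16, 0,0.4,0,0,0,0,0.16, 0,0.8,0,0,0,0,0.16, 0,0.8,0,0,0,0,0.16, 0,0.8,0,0,0,0,0.16, 0,0.8,0,0,0,0,0.16, 0,0.8,0,0,0,0,0.16, 0,0.8,0,0,0,0,0.16, 0,0.8,0,0,0,0,0.16, 0,0.8,0,0,0,0,0.16, 0,0.8,0,0,0,0,0.16, 0,0.8,0,0,0,0,0.16, 0,0.8,0,0,0,0,0.16]'
python3 -m inch '[0,0.8,0,0,0,0,0.16, 0,0.8,0,0,0,0,0.16, 0,0.8,0,0,0,0,0.16, 0,0.8,0,0,0,0,0.16, 0,0.8,0,0,0,0,0.16, 0,0.8,0,0,0,0,0.16, 0,0.8,0,0,0,0,0.16, 0,0.8,0,0,0,0,0.16, 0,0.8,0,0,0,0,0.16, 0,0.8,0,0,0,0,0.16, 0,0.8,0,0,0,0,0.16, 0,0.4,0,0,0,0,0.16, 0,0,0,0,0,0,0.16, 0,-1,0,0,0,0,0.16, 0,-2,0,0,0,0,0.16, 0,-3,-3,0,0,0,0.16, 0,-5,-5,0,0,0,0.16, 0,-6,-3,0,0,0,0.16, 0,-6,-1,0,0,0,0.16, 0,0,0,0,0,0,0.16]'
python3 - <<'E'
from h import *
im,d=cam("top"); cv2.imwrite("pics/t3.png",cv2.resize(im[110:300,150:480,::-1],None,fx=2.4,fy=2.4,interpolation=cv2.INTER_CUBIC))
hsv=cv2.cvtColor(im,cv2.COLOR_RGB2HSV); m=((hsv[:,:,0]<30)&(hsv[:,:,2]<90)).astype(np.uint8); m[:125]=0;m[185:]=0;m[:,:350]=0;m[:,414:]=0
n,l,s,c=cv2.connectedComponentsWithStats(m)
for i in range(1,n):
    if s[i,4]>25:
        L=np.array([loc(world("top",u,v,z=.02)) for v,u in np.argwhere(l==i)]); print(s[i,4],L.mean(0).round(3),"min",L.min(0).round(3),"max",L.max(0).round(3))
old=cv2.imread("pics/top0.png")
for k in "clamp mallet calipers top punch glue lacquer".split():
    for q in ctrl.place_of("top",k)[:1]: print(k,round(q["score"],2),world("top",*q["centre"],z=0).round(3))
E
```

```text
time_s: 35.25
ee_pos: [0.5765, -0.117, 0.0086]
eef_rot: [-3.142, -0.0, 1.44]
force: [-0.6, -0.5, 0.3]
grip_width: 0.0152
time_s: 37.75
ee_pos: [0.4457, -0.0996, 0.1216]
eef_rot: [3.141, 0.0, 1.44]
force: [-0.2, -1.2, 0.1]
grip_width: 0.0147
86 [ 0.01  -0.004] min [-0.011 -0.015] max [0.031 0.006]
57 [0.009 0.048] min [-0.004  0.036] max [0.022 0.06 ]
83 [ 0.016 -0.056] min [-0.001 -0.074] max [ 0.034 -0.04 ]
34 [-0.052 -0.107] min [-0.075 -0.111] max [-0.014 -0.101]
clamp 0.72 [0.669 0.127 0.   ]
mallet 0.9 [0.352 0.42  0.   ]
calipers 0.64 [ 0.322 -0.413  0.   ]
top 0.83 [0.373 0.081 0.   ]
glue 0.89 [ 0.658 -0.396  0.   ]
lacquer 0.79 [0.674 0.447 0.   ]
```

View pics/t3.png

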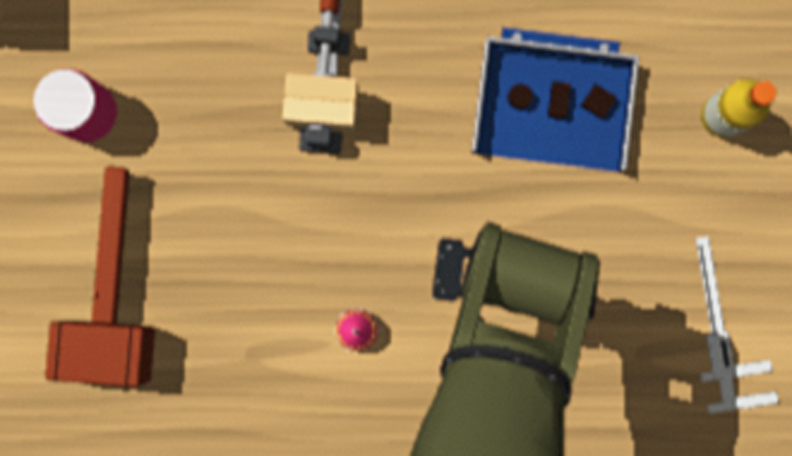

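All three offcuts are in the tray, at (522,97), (561,100) and (600,101). The other things are at the same pixels as at the start; the punch is hidden under the arm, but the fingers came nowhere near it low down.

```bash
python3 -c "
from station import ctrl
print(ctrl.hand_in())"
```

```text
the job is handed in; nothing more can be done
None
```

All three offcuts are in the blue sweep tray and I've handed the job in, at about 38 s of the 72 s allowed. I pushed each one with the fingers held about 15 mm apart and never closed on it. The square went in with one push; the bar and the round each took two.

**Offcuts:** The last overhead picture puts every offcut between -11 and +34 mm along the tray's depth. That is clear of the lip's end at -45 mm and the back wall at about +72 mm. Every wrist-force reading, taken at the end of each move, was about 1 N.

**Other things:** The clamp, mallet, calipers, top, glue and lacquer look to be at the same pixels as at the start. The trained networks' second positions for these mostly agreed within a few mm. The top differed by about 12 mm and the glue by about 14 mm, with no matching shift in the picture, so I took that as network error.

**Not confirmed:** The network did not find the punch in the last check, because the arm was hiding it. It looked unmoved in the side picture taken before the round was pushed. The only later move near it was the round's final push, which started low about 9 cm ahead of it and went away from it.

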